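# Set a sharpening jig: gauge into the throat, index knob to the third click

## Robot

A 6-joint arm with a two-finger parallel gripper is mounted at the origin on the work surface. World frame = base frame: x ahead of the robot, y to its left, z up, the work surface at z = 0. Lengths are in mm, angles in rad, forces in N, time in s.
With the tool pointing down it reaches from about 400 to 925 mm from the base axis. Payload 12.5 kg.
Tool frame: the origin (TCP) lies at the centre of the arm's flange, where the gripper is bolted on; the fingertips stand 190 mm ahead of it and the grasp point (between the pads) lies 171 mm ahead of it; z points along the fingers, y is the line along which they close (so a half turn about z gives the same grasp; the last joint's range is limited). The gripper opens to 95 mm and grips with 3 to 60 N. Pads are 20 mm wide; open, the fingers measure 119 mm over their backs; the gripper's body (75 mm by 180 mm) begins 59 mm behind the grasp point.
Start: joints at [-1.23, 0.491, 1.559, -0, 1.092, -0.106], TCP at [270.07, -563.638, 404.761] pointing down, gripper open.
Joint ranges: [-3.1, 3.1], [-0.84, 2.19], [0.05, 2.79], [-1.13, 4.28], [0.06, 2.93], [-2.69, 2.69]. Speed limits (rad/s): [2.22, 2.22, 2.79, 3.14, 3.14, 3.14].

## Interface

Orientations are given as [roll, pitch, yaw] about the fixed x, y, z axes, in that order (R = Rz(yaw) Ry(pitch) Rx(roll)).
In Python, from cell import env, read_camera, search_frame, cut_out gives the robot as it stands. The module is installed in compiled form; this text tells all that it offers.
- The arm moves only by the tool move_arm, never from a script. Its argument "commands" is a list of rows, each a list of 3 entries, a list of its own where there are three numbers: the shift along the world's x, y, z normalised to -1 to 1, where 1 is 0.03 m, then the turn about the world's z normalised to -1 to 1, where 1 is 0.08 rad, then the opening, from -1 (shut) to 1 (fully open), so that 0 is half open. A call has 1 to 20 rows; each row shifts and turns the commanded pose from where the row before left it; what a row does not reach is not made up. A row lasts 1/12 s, in which the tool goes at most 41.7 mm and 7.16 degrees, less where a joint would pass 70% of its speed; a pose out of reach is approached as far as the arm can. A call with a number of a shift or a turn outside -1 to 1 is refused whole. A call with a gripper value outside its range is refused whole. The fingers move at their own pace and stop on an object; the grip force is fixed at half the most. Time passes only in rows, so rows that do not move let the fingers close. It gives the time, the measured TCP pose, the force, the opening and the grip force at its end, in the units of the state.
- env.state(): the state, without advancing time (a new reading comes with each control period).
- read_camera(name): name is "side" or "top" or "wrist"; returns a dict with "image" (400x640x3 uint8, red, green, blue), "fx", "fy", "cx", "cy" (pixels), "rvec" (rotation vector, rad) and "tvec" (3), from world to camera coordinates, as OpenCV has them. Camera axes: x right, y down, z forward; pixel columns grow to the right and rows downward; lengths in mm; the calibration is good to about 2 mm. The wrist camera is an equidistant fisheye: a pixel r from the principal point sees the ray r / f radians off the axis. A picture is of the moment at which its call begins. There is no depth.
- env.job_done(): hands the job in; it is judged then, once.
Trained networks look in a picture, given as the dict that the camera call returned (one of the last four; its "shot" number tells which), for a name from the list of things; names that differ only in an ending like _2 or _b are one class to them, and where a whole thing is asked for, a point or a joint stands for the part that bears it (a point fixed in the world has none). Each returns a list of dicts, best first, with "confidence" (0 to 1); they miss things now and then, are a little off and sometimes report something else, mostly with a low value. They report only what shows in the picture. A call takes as long as a camera call. They do not tell look-alikes from the thing itself.
- search_frame(thing, picture): "at" ([column, row] in pixels, amid what is visible of it).
- cut_out(thing, picture): "region" (400x640 bool, what is visible of it) and "at" ([column, row] in pixels, amid what is visible of it).
The state is a dict: "t": time; "joints": joint angles; "qvel": joint speeds; "tau": joint torques, N m; "eef_pos": TCP position; "tcp_rot": TCP orientation; "ft_force": force on the tool from outside, world axes, zero at the start; "moment": the same for the moment, N m; "opening": opening from 0.0 (shut) to 1.0 (fully open); "grip_force": force on a finger pad.
Only numpy, scipy, OpenCV 4.12 (cv2) and the standard library are available. Lean on these libraries where they do the work, as an engineer would, in place of code of your own. Each camera call takes 0.05 s, during which the arm holds its last target. There are 200 camera calls.

## Task

Set up the sharpening jig on the garage bench: lay the flat setting gauge on the jig's plate and slide its blade into the throat until the tip is fully home against the back stop, lying flat, and let go of it. Then turn the jig's index knob clockwise from its home stop to the third click, not on into the fourth, and finish still gripping the knob there; leave the other things on the bench alone.

Things in the scene. Friction and masses are not known exactly. Their poses are not given: they have to be found in the camera images.
- jig: sharpening jig, bolted to the bench (place and yaw vary): steel plate 8 mm thick, spanning x -120..+50 and y -125..+125 mm from the origin, which lies at bench level. On it a dark steel throat block at -y and a round aluminium dial drum with a black bar knob at +y. Its +x is the direction in which the gauge slides in; z up
- throat_end (a point): inner end of the throat: on the plate's top (8 mm above the bench), on the throat's centre line, at the face of the back stop; axes as the jig's. The throat is a slot 36 mm wide (y) between two cheeks, 35 mm deep (x) from its open mouth on the -x side to this point. Cheek tops are 42 mm above the bench
- jaw_lip (a point): front lower edge of the sliding steel jaw, the throat's roof, 1 mm inside the mouth, on the centre line. With the knob at home the gap between plate and jaw is 10 mm high; each click lowers the jaw by 1.6 mm, so at the third click it is 5.2 mm. Its stem reaches 46 mm above the bench
- gauge: setting gauge, loose on the bench: flat steel blade 100 mm long (x), 30 wide (y), 4 thick, about 0.12 kg. Origin: centre of the blade's underside; +x points to the tip that enters the throat; z up. It is held by an upright black tab 30 mm long (x), 10 thick (y), reaching 40 mm above the underside, centred at x = -30 mm; the tab stays outside the throat
- gauge_tip (a point): middle of the blade's front edge, on its underside, 50 mm ahead of the gauge's origin
- knob_grip (a point): point on the index knob's vertical axis at the height to grip, 58 mm above the bench. The knob is a black bar 46 mm long (x), 14 thick (y), 39 to 69 mm above the bench, on a skirt of 27 mm radius over a drum of 44 mm radius with its top at 30 mm. The point turns with the knob; the bar's end with a white line (-x) is the pointer
- knob (a joint): turn of the knob, rad: 0 at its home stop, where it starts (bar along the jig's x, pointer to the jig's -x); grows clockwise seen from above, to 2.09. A click every 0.349 (20 degrees), third stop at 1.047; the drum has a long black mark at home and one per stop. Springy detents: a click takes 0.12 to 0.15 N m, then the knob is drawn into the next stop
There are look-alikes about, which are no part of the job. What is shaped like the gauge but purple, turquoise or yellow is not meant.

How it is judged (in metres and radians):
On the way, in this order (a step that is already met when the one before it is completed fails the run):
1. the gauge lies flat and fully home in the throat, let go, with the knob still at home (x of gauge_tip in the frame of throat_end between -0.004 and 0.003 m and y of gauge_tip in the frame of throat_end between -0.006 and 0.006 m and z of gauge_tip in the frame of throat_end below 0.003 m and angle between gauge's own z axis and vertical below 0.06 rad and contact force between the fingers and gauge below 0.1 N and value of joint knob below 0.17 rad), for 0.2 s.
2. the knob stands at the third click in the fingers' grip (value of joint knob between 0.927 and 1.167 rad and contact force between the fingers and knob above 2 N), for 0.3 s.
At the end, for the whole second after the job is handed in: The knob stands at the third stop (1.047 rad, within 0.12) gripped by the fingers with more than 2 N, and the gauge, untouched by the fingers, lies flat (tilt under 0.06 rad) and still on the plate with its tip within 4 mm of the back stop and 6 mm of the throat's centre line (all of step 2 and x of gauge_tip in the frame of throat_end between -0.004 and 0.003 m and y of gauge_tip in the frame of throat_end between -0.006 and 0.006 m and z of gauge_tip in the frame of throat_end below 0.003 m and angle between gauge's own z axis and vertical below 0.06 rad and contact force between the fingers and gauge below 0.1 N and linear speed of gauge below 0.02 m/s); the arm keeps its last pose, push and grip.
It fails at once if the knob is turned past the third click, over into the fourth (value of joint knob above 1.26 rad).
It fails at once if another thing on the bench is shifted by more than 30 mm (distance of any of driver, spanner, oil, screws, stone, mug, collar from where it was at the start of the episode above 0.03 m).
It also fails if it takes over 64 s, if anything falls off the work surface, if the arm or the gripper's body presses on something with over 40 N, if the wrist force passes 120 N, or if a joint passes its speed limit or range.

## Working session

There is one attempt and no reset: what is moved stays moved. The work goes in short steps, Python scripts to look and compute and a tool call to move; the robot and the scene stay as the last step left them, time stands still between calls to the robot, and variables do not carry over. Pictures are saved under pics/ and viewed, at most 10 in all, crops included, and the job is handed in when it is done.

Besides the shell and the picture viewer there is one more tool, called after "Request:" by a JSON object that holds its "api" and its "payload". move_arm: Moves the arm, as the interface text tells. Its arguments: {"type":"object","properties":{"commands":{"type":"array","items":{"type":"array"}}},"required":["commands"]}

```bash
mkdir -p pics
cat > h.py <<'E'
import numpy as np, cv2
from cell import env, read_camera, search_frame, cut_out
def ray(p,uv):
    R=cv2.Rodrigues(np.array(p["rvec"],float))[0]; t=np.array(p["tvec"],float).ravel()
    x=(uv[0]-p["cx"])/p["fx"]; y=(uv[1]-p["cy"])/p["fy"]
    if p.get("_w"):
        r=np.hypot(x,y); s=np.sinc(r/np.pi); d=np.array([x*s,y*s,np.cos(r)])
    else: d=np.array([x,y,1.])
    return -R.T@t, R.T@d
def atz(p,uv,z):
    o,d=ray(p,uv); return o+d*(z-o[2])/d[2]
def proj(p,X):
    R=cv2.Rodrigues(np.array(p["rvec"],float))[0]; c=R@np.array(X,float)+np.array(p["tvec"],float).ravel()
    if p.get("_w"):
        h=np.hypot(c[0],c[1]); th=np.arctan2(h,c[2]); c2=c[:2]/max(h,1e-9)*th
    else: c2=c[:2]/c[2]
    return [c2[0]*p["fx"]+p["cx"],c2[1]*p["fy"]+p["cy"]]
def shot(n):
    p=read_camera(n); p["_w"]=(n=="wrist"); return p
def save(p,f,crop=None,s=1):
    im=p["image"][:,:,::-1]
    if crop: im=im[crop[1]:crop[3],crop[0]:crop[2]]
    cv2.imwrite("pics/"+f,cv2.resize(im,None,fx=s,fy=s,interpolation=cv2.INTER_CUBIC))
E
python3 - <<'E'
from h import *
p=shot("top"); save(p,"top.png",None,1.25)
print(ray(p,(320,200)))
for n,z in [("jig",8),("gauge",4),("knob_grip",69),("throat_end",8),("jaw_lip",42),("gauge_tip",0)]:
    for r in search_frame(n,p)[:4]: print(n,r["confidence"],np.round(r["at"]),atz(p,r["at"],z).round())
q=shot("side"); save(q,"side.png",None,1.25)
for n,z in [("jig",8),("gauge",4),("knob_grip",69)]:
    for r in search_frame(n,q)[:4]: print(n,r["confidence"],np.round(r["at"]),atz(q,r["at"],z).round())
E
```

```text
(array([ 286.79914887,  -35.50630835, 1064.78202664]), array([ 0.14844125, -0.00495304, -0.98899813]))
jig 0.75 [262. 152.] [578. 111.   8.]
gauge 0.91 [406. 169.] [ 524. -271.    4.]
gauge 0.89 [407. 221.] [ 388. -266.    4.]
knob_grip 0.9 [233. 141.] [589. 174.  69.]
throat_end 0.9 [264. 149.] [584. 104.   8.]
jaw_lip 0.53 [289. 137.] [605.  37.  42.]
jaw_lip 0.32 [266. 149.] [576.  95.  42.]
gauge_tip 0.97 [356. 182.] [ 493. -136.    0.]
gauge_tip 0.77 [404. 174.] [ 511. -264.    0.]
gauge_tip 0.77 [410. 218.] [ 394. -275.    0.]
gauge_tip 0.66 [263. 148.] [591. 109.   0.]
jig 0.95 [367. 196.] [587. 103.   8.]
jig 0.33 [376. 204.] [614.  71.   8.]
gauge 0.95 [194. 289.] [ 227. -311.    4.]
gauge 0.77 [331. 248.] [ 512. -126.    4.]
gauge 0.58 [323. 293.] [ 512. -274.    4.]
gauge 0.58 [263. 285.] [ 376. -274.    4.]
knob_grip 0.65 [373. 170.] [598. 146.  69.]
```

View pics/top.png

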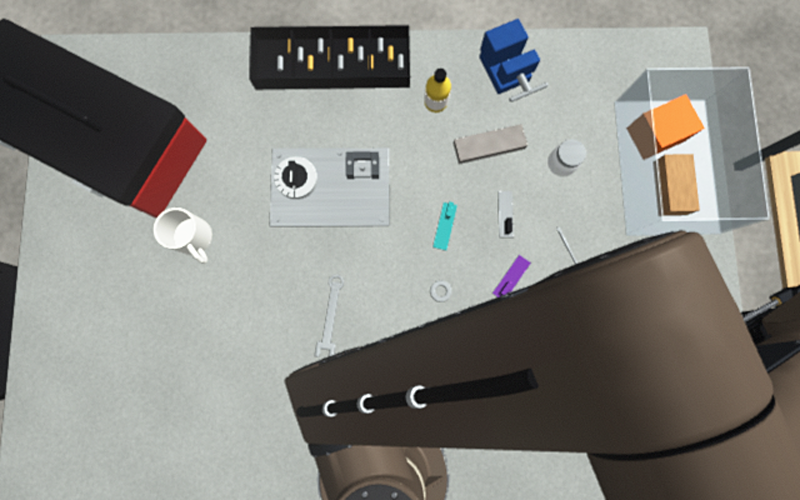

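View pics/side.png

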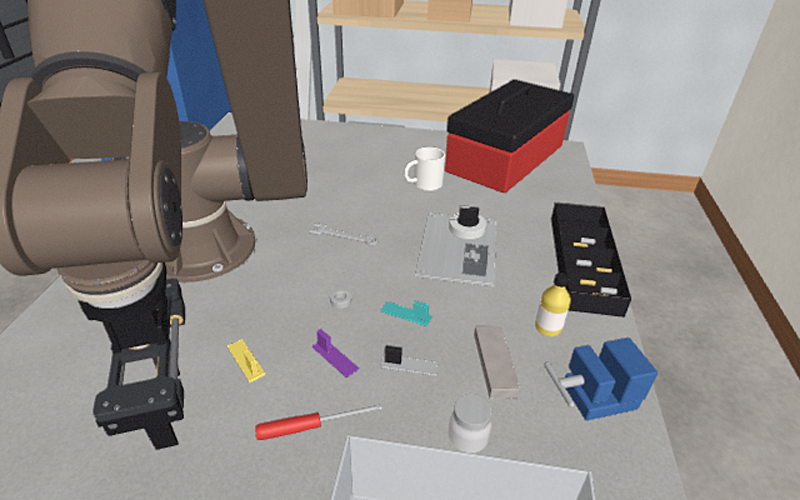

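The target gauge is grey with a black tab. In full-resolution top pixels it sits at (406,169), with its tip toward +x. The jig is at (264,150), throat on the right (-y) and knob on the left (+y), yaw about 0. Next I move the wrist camera over the gauge.

Request:
{"api": "move_arm", "payload": {"commands": [[[0.8, 1, 0], 0, 1], [[0.8, 1, 0], 0, 1], [[0.8, 1, 0], 0, 1], [[0.8, 1, 0], 0, 1], [[0.8, 1, 0], 0, 1], [[0.8, 1, 0], 0, 1], [[0.8, 1, 0], 0, 1], [[0.8, 1, 0], 0, 1], [[0, 0.6, 0], 0, 1], [[0, 0, 0], 0, 1], [[0, 0, 0], 0, 1]]}}

```text
t: 1.47
eef_pos: [462.1, -305.1, 405.0]
tcp_rot: [3.141, 0.0, 0.449]
ft_force: [-0.3, -1.2, 0.5]
opening: 1.0
grip_force: 0.0
```

Run:
```python
from h import *
s=env.state(); print(s["eef_pos"],s["tcp_rot"],s["joints"],s["ft_force"])
w=shot("wrist"); save(w,"w1.png",None,1.25); o,d=ray(w,(w["cx"],w["cy"])); print(o,d)
for r in cut_out("gauge",w)[:3]:
    m=r["region"]; ys,xs=np.nonzero(m); print(r["confidence"],r["at"],w["image"][m].mean(0))
t=shot("top"); save(t,"t2.png",(190,80,440,240),3.2)
```

```text
[ 462.066547   -305.09340615  404.96978297] [3.14121380e+00 1.15891597e-04 4.48604351e-01] [-7.02829065e-01  3.89529885e-01  1.73504617e+00 -3.05871589e-04
  1.01671778e+00  4.19523787e-01] [-0.31099128 -1.16204551  0.4863466 ]
[ 523.74939224 -274.77195181  383.92605385] [-0.21922645 -0.10715137 -0.96977232]
0.93 [269.5, 218.9] [109.42038601  65.31121834 147.80518697]
0.88 [311.8, 119.7] [148.90828838 155.26826876 160.07454635]
0.63 [216.0, 93.6] [ 86.6098752  159.32121541 161.39717851]
```

View pics/w1.png

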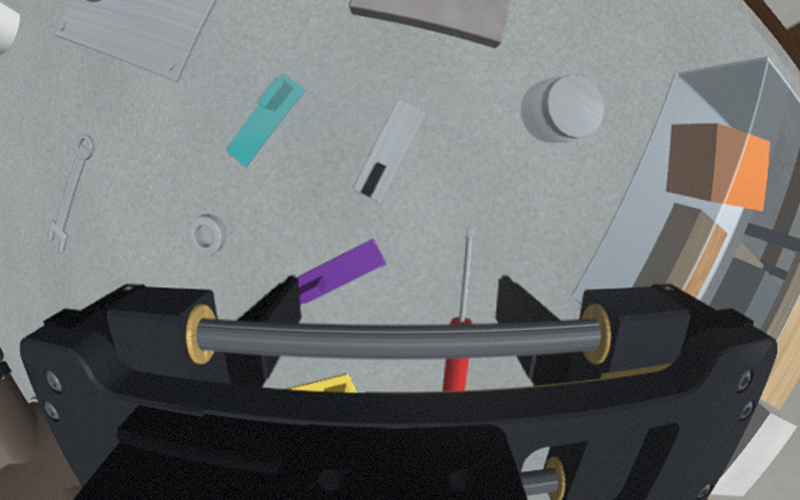

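View pics/t2.png

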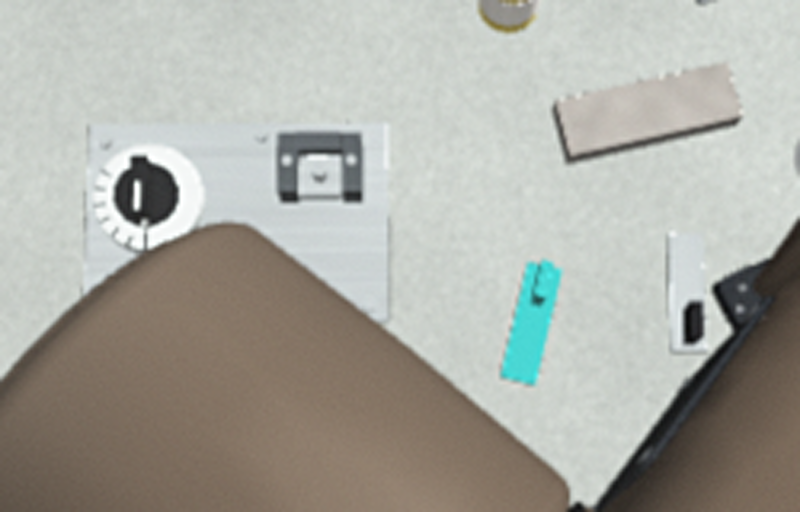

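Wrist view: the gauge blade runs from (326,84) at the tip to (292,156) at the tail, with the black tab at (298,144), all in full-res pixels. The top crop shows the throat with its mouth toward -x and the knob at home.

```bash
cat >> h.py <<'E'
def rect(p,reg,z):
    ys,xs=np.nonzero(reg); P=np.array([atz(p,(a,b),z)[:2] for a,b in zip(xs,ys)],np.float32)
    return cv2.minAreaRect(P),P
def gauge(w,z,dx=0):
    for r in cut_out("gauge",w)[:4]:
        m=r["region"]; c=w["image"][m].astype(float); sat=c.max(1)-c.min(1)
        if np.median(sat)>35: continue
        R,P=rect(w,m,z); dark=(w["image"].max(2)<70)&m
        print("gauge",r["confidence"],r["at"],R)
        ys,xs=np.nonzero(dark)
        if len(xs): print("tab@z+32",np.mean([atz(w,(a,b),z+28)[:2] for a,b in zip(xs,ys)],0))
        lt=(w["image"].max(2)>=110)&m; print("blade",rect(w,lt,z)[0])
E
python3 - <<'E'
from h import *
w=shot("wrist"); gauge(w,4)
for r in search_frame("gauge_tip",w)[:4]: print(r, atz(w,r["at"],2))
im=cv2.imread("pics/top.png"); t=shot("top")
for uv in [(271,150),(389,149),(390,226),(270,227)]: print(atz(t,(uv[0]/1.25,uv[1]/1.25),8))
E
```

```text
gauge 0.8 [311.7, 120.5] ((521.6078491210938, -265.980712890625), (31.11646842956543, 97.947265625), 89.17364501953125)
tab@z+32 [ 491.41485104 -265.60896232]
blade ((521.6078491210938, -265.980712890625), (31.11646842956543, 97.947265625), 89.17364501953125)
{'at': [308.9, 119.0], 'confidence': 0.94} [ 521.06373095 -265.57113794    2.        ]
{'at': [211.5, 93.8], 'confidence': 0.87} [ 500.58135918 -138.55535831    2.        ]
{'at': [271.8, 215.3], 'confidence': 0.56} [ 389.3012186 -274.2644282    2.       ]
{'at': [261.0, 309.7], 'confidence': 0.55} [ 244.6549334  -315.91023013    2.        ]
[666.54026549 230.88335981   8.        ]
[664.76730352 -21.26726582   8.        ]
[496.56596249 -20.81758056   8.        ]
[498.8686155  229.44447485   8.        ]
```

Request:
{"api": "move_arm", "payload": {"commands": [[[0.17, 0.22, -0.7], -0.96, 1], [[0.17, 0.22, -0.7], -0.96, 1], [[0.17, 0.22, -0.7], -0.96, 1], [[0.17, 0.22, -0.7], -0.96, 1], [[0.17, 0.22, -0.7], -0.96, 1], [[0.17, 0.22, -0.7], -0.96, 1], [[0, 0, 0], 0, 1], [[0, 0, 0], 0, 1], [[0, 0, 0], 0, 1]]}}

```text
t: 2.57
eef_pos: [492.7, -266.7, 279.7]
tcp_rot: [3.141, -0.001, -0.012]
ft_force: [0.7, -0.3, 0.1]
opening: 0.998
grip_force: 0.0
```

Run:
```python
from h import *
s=env.state(); print(s["eef_pos"],s["tcp_rot"],s["ft_force"])
w=shot("wrist"); save(w,"w2.png",None,1.25); gauge(w,4)
```

```text
[ 492.67887812 -266.67466339  279.71286622] [ 3.14088536e+00 -7.51613711e-04 -1.18002980e-02] [ 0.69532138 -0.29717925  0.05870764]
gauge 0.86 [318.6, 170.6] ((516.9010009765625, -266.5007629394531), (30.461673736572266, 108.9890365600586), 88.70507049560547)
tab@z+32 [ 493.34671028 -265.43313587]
blade ((516.9010009765625, -266.5007629394531), (30.461673736572266, 108.9890365600586), 88.70507049560547)
```

View pics/w2.png

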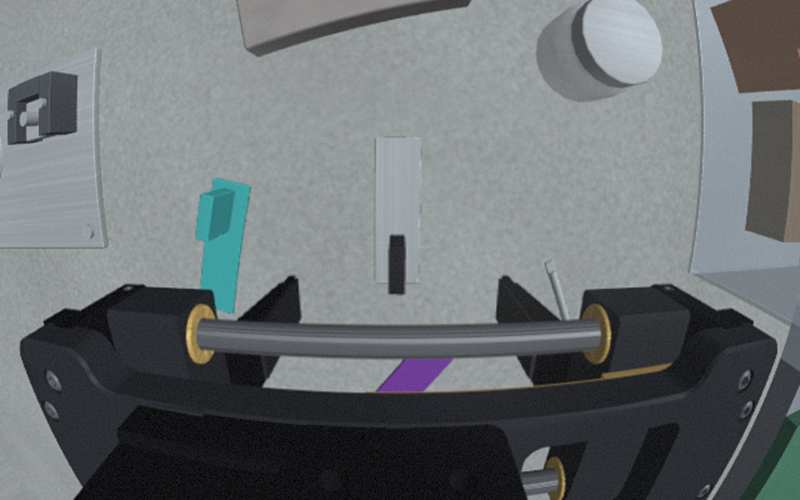

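The gauge lies squarely between the fingers, blade at (300-337, 109-226) and tab at (318,212). Descending to grasp.

Request:
{"api": "move_arm", "payload": {"commands": [[[-0.04, 0.03, -0.6], -0.1, 1], [[0, 0, -0.6], 0, 1], [[0, 0, -0.6], 0, 1], [[0, 0, -0.6], 0, 1], [[0, 0, -0.35], 0, 1], [[0, 0, 0], 0, 1], [[0, 0, 0], 0, 1], [[0, 0, 0], 0, -1], [[0, 0, 0], 0, -1], [[0, 0, 0], 0, -1], [[0, 0, 0], 0, -1], [[0, 0, 0], 0, -1], [[0, 0, 0], 0, -1], [[0, 0, 0], 0, -1], [[0, 0, 0], 0, -1], [[0, 0, 0], 0, -1], [[0, 0, 0], 0, -1], [[0, 0, 0], 0, -1], [[0, 0, 0], 0, -1]]}}

```text
t: 4.25
eef_pos: [491.5, -265.1, 196.2]
tcp_rot: [3.142, 0.0, -0.022]
ft_force: [-0.5, -0.7, -0.6]
opening: 0.216
grip_force: 0.0
```

Request:
{"api": "move_arm", "payload": {"commands": [[[0, 0, 0], 0, -1], [[0, 0, 0], 0, -1], [[0, 0, 0], 0, -1], [[0, 0, 0], 0, -1], [[0, 0, 0], 0, -1], [[0, 0, 0], 0, -1]]}}

```text
t: 4.75
eef_pos: [491.5, -265.2, 196.3]
tcp_rot: [3.141, 0.0, -0.022]
ft_force: [-0.2, -0.7, 0.4]
opening: 0.101
grip_force: 30.0
```

Request:
{"api": "move_arm", "payload": {"commands": [[[0, 0, 0.8], 0, -1], [[0, 0, 0.8], 0, -1], [[0, 0, 0.8], 0, -1], [[-0.1, 1, 0], 0.1, -1], [[-0.1, 1, 0], 0.1, -1], [[-0.1, 1, 0], 0.08, -1], [[-0.1, 1, 0], 0, -1], [[-0.1, 1, 0], 0, -1], [[-0.1, 1, 0], 0, -1], [[-0.1, 1, 0], 0, -1], [[-0.1, 1, 0], 0, -1], [[-0.1, 1, 0], 0, -1], [[-0.1, 1, 0], 0, -1], [[0, 0, 0], 0, -1], [[0, 0, 0], 0, -1], [[0, 0, 0], 0, -1]]}}

```text
t: 6.08
eef_pos: [461.6, 34.7, 268.3]
tcp_rot: [3.141, -0.0, 0.001]
ft_force: [-0.8, -0.0, -1.3]
opening: 0.105
grip_force: 30.0
```

Run:
```python
from h import *
s=env.state(); print(s["eef_pos"],s["tcp_rot"],s["ft_force"],s["opening"])
w=shot("wrist"); cv2.imwrite("pics/w3raw.png",w["image"][:,:,::-1]); np.save("w3.npy",{k:v for k,v in w.items() if k!="image"},allow_pickle=True); save(w,"w3.png",(140,20,520,300),2.1)
for n,z in [("throat_end",8),("jaw_lip",18),("knob_grip",69),("gauge_tip",74)]:
    for r in search_frame(n,w)[:2]: print(n,r, atz(w,r["at"],z))
```

```text
[461.55149969  34.73589703 268.29158385] [ 3.14140979e+00 -1.40728055e-04  1.06455613e-03] [-0.8263789  -0.00928088 -1.29376019] 0.1046535885897686
throat_end {'at': [237.9, 75.6], 'confidence': 0.92} [567.64546866  97.91053982   8.        ]
jaw_lip {'at': [318.2, 13.4], 'confidence': 0.83} [613.32659777  35.52204193  18.        ]
knob_grip {'at': [133.3, 34.5], 'confidence': 0.9} [594.45199239 155.86801696  69.        ]
gauge_tip {'at': [318.8, 169.4], 'confidence': 0.89} [502.90463617  35.02355813  74.        ]
gauge_tip {'at': [510.0, 156.9], 'confidence': 0.85} [513.68460611 -88.21188239  74.        ]
```

View pics/w3.png

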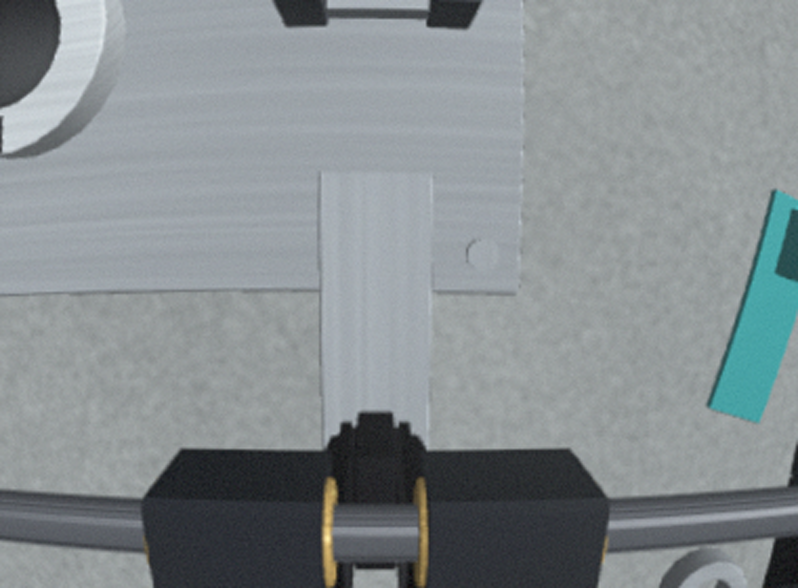

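Wrist view: the throat's slot floor edges are at full px (296,33) and (344,33). The blade tip corners are at (292,102) and (346,102), and the plate's front-right corner is at (386,159).

Run:
```python
from h import *
w=np.load("w3.npy",allow_pickle=True).item()
f=lambda x,y,z:atz(w,(140+x/2.1,20+y/2.1),z).round(1)
print("slot",f(327,27,8),f(428,27,8),"outer",f(288,27,8),f(470,27,8))
print("plate",f(517,293,8),f(100,292,8),f(521,100,8))
print("tip",f(320,172,76),f(433,172,76),"blade rear",f(322,440,76),f(431,440,76))
t=shot("top"); save(t,"t3.png",(190,80,340,200),5)
for n,z in [("knob_grip",69),("gauge",74),("jaw_lip",42)]:
    for r in search_frame(n,t)[:2]: print(n,r, atz(t,r["at"],z))
```

```text
slot [600.5  52.8   8. ] [600.6  15.8   8. ] outer [601.   67.2   8. ] [6.013e+02 2.000e-01 8.000e+00]
plate [500.9 -18.3   8. ] [502.5 143.    8. ] [573.8 -18.7   8. ]
tip [540.9  49.5  76. ] [540.9  20.1  76. ] blade rear [467.6  49.9  76. ] [467.6  19.4  76. ]
knob_grip {'at': [234.1, 139.6], 'confidence': 0.76} [592.79167079 171.33118964  69.        ]
gauge {'at': [353.5, 181.7], 'confidence': 0.8} [ 479.41392612 -123.50582671   74.        ]
gauge {'at': [407.7, 222.8], 'confidence': 0.72} [ 375.87974566 -251.53919243   74.        ]
jaw_lip {'at': [289.5, 135.6], 'confidence': 0.56} [609.41167276  34.80001118  42.        ]
```

View pics/t3.png

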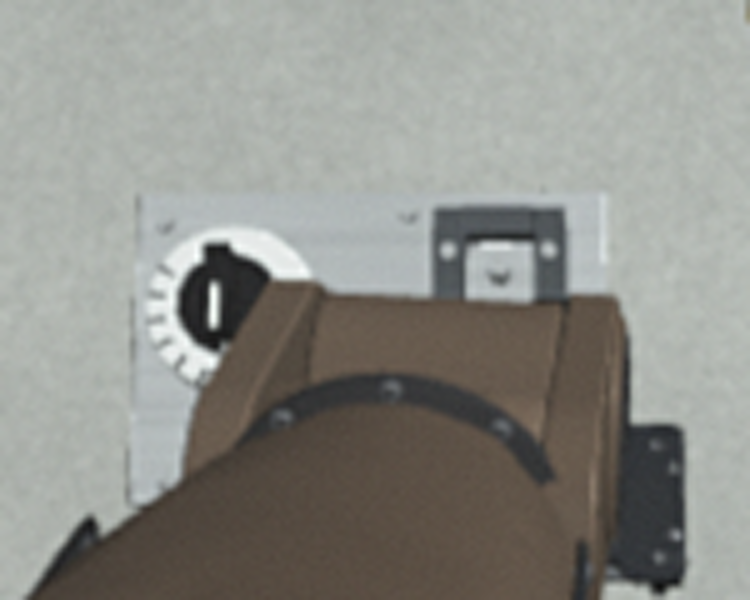

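Request:
{"api": "move_arm", "payload": {"commands": [[[0.4, 0, -0.6], 0, -1], [[0.4, 0, -0.6], 0, -1], [[0.4, 0, -0.4], 0, -1], [[0.2, 0, -0.25], 0, -1], [[0, 0, -0.15], 0, -1], [[0, 0, 0], 0, -1], [[0, 0, 0], 0, -1], [[0, 0, 0], 0, -1]]}}

```text
t: 7.2
eef_pos: [503.1, 34.9, 208.9]
tcp_rot: [3.141, -0.0, 0.0]
ft_force: [-0.2, -0.5, -0.8]
opening: 0.104
grip_force: 30.0
```

Run:
```python
from h import *
w=shot("wrist"); np.save("w4.npy",{k:v for k,v in w.items() if k!="image"},allow_pickle=True); save(w,"w4.png",(220,40,420,240),3)
```

```text
(no output)
```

View pics/w4.png

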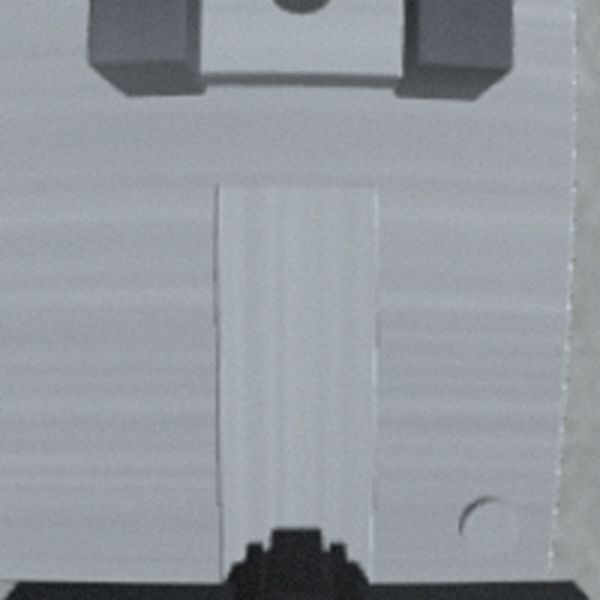

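Near view: the slot floor edges are at crop (206,93) and (396,98), and the blade tip corners at (218,187) and (378,187). The blade is nearly centred, and the jig has a slight yaw.

Run:
```python
from h import *
w=np.load("w4.npy",allow_pickle=True).item()
f=lambda x,y,z:atz(w,(220+x/3,40+y/3),z).round(1)
print("slot",f(206,93,8),f(396,98,8),"outer",f(127,97,8),f(477,100,8),"plate",f(573,200,8),f(549,570,8))
print("tip",f(218,187,16.5),f(378,187,16.5),"rear",f(221,560,16.5),f(372,560,16.5))
```

```text
slot [601.2  52.5   8. ] [600.4  16.2   8. ] outer [601.   67.9   8. ] [6.006e+02 3.000e-01 8.000e+00] plate [581.8 -19.2   8. ] [505.2 -18.3   8. ]
tip [582.2  49.5  16.5] [582.2  20.3  16.5] rear [510.9  49.9  16.5] [510.9  20.3  16.5]
```

Request:
{"api": "move_arm", "payload": {"commands": [[[0, -0.01, -0.1], -0.12, -1], [[0.3, 0, 0], 0, -1], [[0.3, 0, 0], 0, -1], [[0.3, 0, 0], 0, -1], [[0.3, 0, 0], 0, -1], [[0.3, 0, 0], 0, -1], [[0, 0, 0], 0, -1], [[0, 0, 0], 0, -1]]}}

```text
t: 7.92
eef_pos: [548.7, 34.6, 205.0]
tcp_rot: [3.141, 0.0, -0.009]
ft_force: [-0.4, 0.2, -0.3]
opening: 0.105
grip_force: 30.0
```

Request:
{"api": "move_arm", "payload": {"commands": [[[0.05, 0, 0], 0, -1], [[0.05, 0, 0], 0, -1], [[0.05, 0, 0], 0, -1], [[0, 0, 0], 0, -1], [[0, 0, 0], 0, -1]]}}

```text
t: 8.33
eef_pos: [552.9, 34.6, 205.3]
tcp_rot: [3.141, 0.0, -0.009]
ft_force: [0.1, 0.8, -0.9]
opening: 0.104
grip_force: 30.0
```

Request:
{"api": "move_arm", "payload": {"commands": [[[0.05, 0, 0], 0, -1], [[0.05, 0, 0], 0, -1], [[0, 0, 0], 0, -1], [[0, 0, 0], 0, -1]]}}

```text
t: 8.67
eef_pos: [556.0, 34.6, 205.2]
tcp_rot: [3.141, -0.0, -0.009]
ft_force: [0.4, -0.3, -1.5]
opening: 0.103
grip_force: 30.0
```

Request:
{"api": "move_arm", "payload": {"commands": [[[0.04, 0, 0], 0, -1], [[0.04, 0, 0], 0, -1], [[0, 0, 0], 0, -1], [[0, 0, 0], 0, -1]]}}

```text
t: 9.0
eef_pos: [557.2, 34.6, 204.9]
tcp_rot: [-3.142, 0.005, -0.009]
ft_force: [-9.1, -1.1, 2.6]
opening: 0.103
grip_force: 30.0
```

The back stop is touched. I ease off a little, lower onto the plate and release.

Request:
{"api": "move_arm", "payload": {"commands": [[[-0.03, 0, -0.02], 0, -1], [[0, 0, -0.02], 0, -1], [[0, 0, 0], 0, -1], [[0, 0, 0], 0, -1]]}}

```text
t: 9.33
eef_pos: [556.7, 34.6, 204.2]
tcp_rot: [-3.142, 0.003, -0.009]
ft_force: [-8.3, 0.3, 7.4]
opening: 0.102
grip_force: 30.0
```

Request:
{"api": "move_arm", "payload": {"commands": [[[0, 0, 0], 0, -0.6], [[0, 0, 0], 0, -0.4], [[0, 0, 0], 0, -0.2], [[0, 0, 0], 0, -0.2], [[0, 0, 0], 0, -0.2], [[0, 0, 0], 0, -0.2], [[0, 0, 0], 0, -0.2]]}}

```text
t: 9.92
eef_pos: [557.5, 34.5, 204.0]
tcp_rot: [3.142, -0.0, -0.009]
ft_force: [-0.1, -0.3, -0.3]
opening: 0.397
grip_force: 0.0
```

Run:
```python
from h import *
s=env.state(); print(s["eef_pos"],s["ft_force"],s["opening"])
w=shot("wrist"); np.save("w5.npy",{k:v for k,v in w.items() if k!="image"},allow_pickle=True); save(w,"w5.png",(170,20,470,320),2)
```

```text
[557.52328491  34.54752424 204.02949544] [-0.07207567 -0.3200565  -0.25473392] 0.3972441610364039
```

View pics/w5.png

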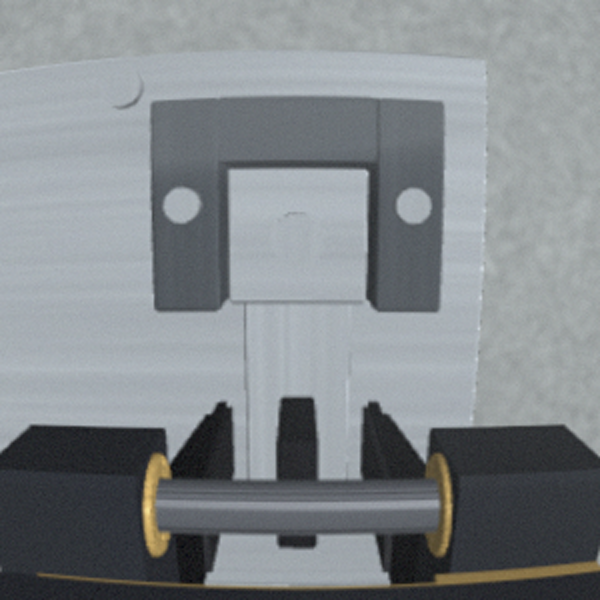

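The gauge lies straight in the throat under the jaw, with the tab (crop (297,470)) free between the open fingers. Raising, then moving over the knob.

Request:
{"api": "move_arm", "payload": {"commands": [[[0, 0, 0.3], 0, -0.2], [[0, 0, 0.8], 0, -0.2], [[0, 0, 0.9], 0, -0.2], [[0, 0, 0.9], 0, -0.2], [[0, 0, 0.7], 0, -0.2], [[0.25, 0.9, 0], 0, 0.2], [[0.25, 0.9, 0], 0, 0.2], [[0.25, 0.9, 0], 0, 0.2], [[0.25, 0.9, 0], 0, 0.2], [[0.1, 0.9, 0], 0, 0.2], [[0, 0, 0], 0, 0.2], [[0, 0, 0], 0, 0.2], [[0, 0, 0], 0, 0.2]]}}

```text
t: 11.05
eef_pos: [590.2, 169.3, 312.3]
tcp_rot: [3.141, 0.0, -0.009]
ft_force: [-0.0, 1.0, -0.4]
opening: 0.602
grip_force: 0.0
```

Run:
```python
from h import *
s=env.state(); print(s["eef_pos"],s["tcp_rot"],s["joints"],s["opening"])
w=shot("wrist"); np.save("w6.npy",{k:v for k,v in w.items() if k!="image"},allow_pickle=True); save(w,"w6.png",(220,60,420,260),3)
for r in search_frame("knob_grip",w)[:2]: print(r, atz(w,r["at"],69))
```

```text
[590.20256383 169.28463224 312.34657107] [ 3.14130555e+00  1.91702807e-04 -8.78852541e-03] [ 1.71823042e-01  5.77419333e-01  1.68128798e+00 -3.20935196e-04
  8.83125524e-01  1.75161161e+00] 0.602088405619049
{'at': [309.8, 189.8], 'confidence': 0.73} [608.69772385 175.8226748   69.        ]
```

View pics/w6.png

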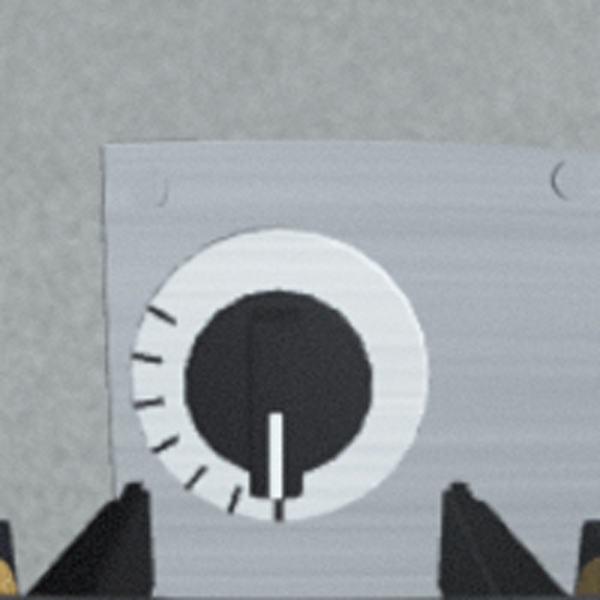

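Knob at home: the drum circle is centred at crop (280,375) and the white pointer line at (276,455) points to -x. Turning clockwise from here would take joint 6 past 2.69, so I grip with the half-turned hand instead.

Run:
```python
from h import *
w=np.load("w6.npy",allow_pickle=True).item()
f=lambda x,y,z:atz(w,(220+x/3,60+y/3),z).round(1)
def circ(pts,z):
    P=np.array([f(*q,z)[:2] for q in pts]); A=np.c_[2*P,np.ones(len(P))]; s=np.linalg.lstsq(A,(P**2).sum(1),rcond=None)[0]
    print(s[:2],np.sqrt(s[2]+s[:2]@s[:2]))
circ([(132,376),(428,376),(280,229),(280,521),(180,268),(384,268)],30)
circ([(185,380),(372,380),(278,290)],39)
print(f(276,498,69),f(276,412,69),f(302,495,69),f(249,495,69))
```

```text
[602.83768217 173.76384652] 43.12511349971844
[603.62930017 174.15979558] 26.07118954115112
[580.5 174.6  69. ] [603.  174.3  69. ] [581.3 168.   69. ] [581.4 181.4  69. ]
```

Request:
{"api": "move_arm", "payload": {"commands": [[[0, 0, 0.2], 1, 0], [[0, 0, 0], 1, 0], [[0, 0, 0], 1, 0], [[0, 0, 0], 1, 0], [[0, 0, 0], 1, 0], [[0, 0, 0], 1, 0], [[0, 0, 0], 1, 0], [[0, 0, 0], 1, 0], [[0, 0, 0], 1, 0], [[0, 0, 0], 1, 0], [[0, 0, 0], 1, 0], [[0, 0, 0], 1, 0], [[0, 0, 0], 1, 0], [[0, 0, 0], 1, 0], [[0, 0, 0], 1, 0], [[0, 0, 0], 1, 0], [[0, 0, 0], 1, 0], [[0, 0, 0], 1, 0], [[0, 0, 0], 1, 0], [[0, 0, 0], 1, 0]]}}

```text
t: 12.82
eef_pos: [590.5, 168.4, 318.3]
tcp_rot: [3.142, 0.0, 1.593]
ft_force: [0.3, 0.1, -0.3]
opening: 0.498
grip_force: 0.0
```

Request:
{"api": "move_arm", "payload": {"commands": [[[0, 0, 0], 1, 0], [[0, 0, 0], 1, 0], [[0, 0, 0], 1, 0], [[0, 0, 0], 1, 0], [[0, 0, 0], 1, 0], [[0, 0, 0], 1, 0], [[0, 0, 0], 1, 0], [[0, 0, 0], 1, 0], [[0, 0, 0], 1, 0], [[0, 0, 0], 1, 0], [[0, 0, 0], 1, 0], [[0, 0, 0], 1, 0], [[0, 0, 0], 1, 0], [[0, 0, 0], 1, 0], [[0, 0, 0], 1, 0], [[0, 0, 0], 1, 0], [[0, 0, 0], 1, 0], [[0, 0, 0], 1, 0], [[0, 0, 0], 1, 0], [[0, 0, 0], 0.2, 0]]}}

```text
t: 14.48
eef_pos: [590.5, 168.5, 318.3]
tcp_rot: [3.142, 0.0, 3.129]
ft_force: [0.7, 1.2, -0.1]
opening: 0.503
grip_force: 0.0
```

Request:
{"api": "move_arm", "payload": {"commands": [[[0.21, 0.1, -0.1], 0, 0], [[0.21, 0.1, -0.1], 0, 0], [[0, 0, 0], 0, 0], [[0, 0, 0], 0, 0]]}}

```text
t: 14.82
eef_pos: [603.4, 175.6, 311.6]
tcp_rot: [-3.142, -0.001, 3.126]
ft_force: [-1.0, 0.1, 0.6]
opening: 0.502
grip_force: 0.0
```

Run:
```python
from h import *
s=env.state(); print(s["eef_pos"],s["tcp_rot"])
w=shot("wrist"); im=w["image"]
def circ(P):
    A=np.c_[2*P,np.ones(len(P))]; s=np.linalg.lstsq(A,(P**2).sum(1),rcond=None)[0]; return s[:2],np.sqrt(s[2]+s[:2]@s[:2])
# rectified top-down map at z=30 around knob, 2px/mm
for z,lab in [(30,"drum"),(39,"skirt")]:
    g=np.arange(-60,60,.5); mx=np.zeros((240,240),np.float32); my=mx.copy()
    for i,a in enumerate(g):
        for j,b in enumerate(g): mx[i,j],my[i,j]=proj(w,(603+a,174+b,z))
    r=cv2.remap(im,mx,my,cv2.INTER_LINEAR).min(2)
    m=((r>205) if z==30 else (r<75)).astype(np.uint8)
    m=cv2.morphologyEx(m,cv2.MORPH_OPEN,np.ones((5,5),np.uint8))
    for c in sorted(cv2.findContours(m,0,1)[0],key=cv2.contourArea)[::-1][:3]:
        h=cv2.convexHull(c); (y,x),R=cv2.minEnclosingCircle(h); print(lab,603+x/2-60,174+y/2-60,R/2,cv2.contourArea(c)/4,cv2.boundingRect(c))
for r in search_frame("knob_grip",w)[:2]: print(r, atz(w,r["at"],60))
for R in cut_out("knob",w)[:2]: print(R["confidence"],R["at"],atz(w,R["at"],55),rect(w,R["region"],69)[0])
```

```text
[603.41143005 175.62253909 311.55190369] [-3.14156176e+00 -5.61046234e-04  3.12556176e+00]
drum 602.6245956420898 173.91223526000977 42.8940315246582 2551.875 (35, 35, 171, 169)
drum 601.5 174.75 11.567785263061523 52.375 (119, 94, 6, 47)
drum 579.0 175.0 1.4142634868621826 4.0 (120, 70, 5, 5)
skirt 605.9935913085938 175.0 30.213926315307617 2135.25 (71, 67, 102, 119)
skirt 650.25 173.8755226135254 60.58586120605469 1746.875 (0, 152, 240, 85)
{'at': [315.6, 200.7], 'confidence': 0.6} [595.84897875 174.2528355   60.        ]
{'at': [173.4, 158.0], 'confidence': 0.41} [558.74535612  60.05746813  60.        ]
0.71 [316.9, 203.3] [599.29503377 175.17109012  55.        ] ((595.1906127929688, 173.9261474609375), (46.68955993652344, 50.7540397644043), 50.42241668701172)
```

Both sides agree on the axis, about (602.8, 174). Descending and gripping.

Request:
{"api": "move_arm", "payload": {"commands": [[[-0.02, -0.05, -0.6], 0, 0], [[0, 0, -0.6], 0, 0], [[0, 0, -0.6], 0, 0], [[0, 0, -0.6], 0, 0], [[0, 0, -0.26], 0, 0], [[0, 0, 0], 0, 0], [[0, 0, 0], 0, 0]]}}

```text
t: 15.55
eef_pos: [602.6, 174.1, 232.6]
tcp_rot: [3.142, -0.0, 3.127]
ft_force: [0.4, 0.5, 0.0]
opening: 0.502
grip_force: 0.0
```

Request:
{"api": "move_arm", "payload": {"commands": [[[0, 0, 0], 0, -1], [[0, 0, 0], 0, -1], [[0, 0, 0], 0, -1], [[0, 0, 0], 0, -1], [[0, 0, 0], 0, -1], [[0, 0, 0], 0, -1], [[0, 0, 0], 0, -1], [[0, 0, 0], 0, -1], [[0, 0, 0], 0, -1], [[0, 0, 0], 0, -1]]}}

```text
t: 16.38
eef_pos: [602.5, 174.2, 232.5]
tcp_rot: [3.141, 0.0, 3.127]
ft_force: [-1.0, 1.0, 4.5]
opening: 0.142
grip_force: 30.0
```

Run:
```python
from h import *
s=env.state(); print({k:np.round(s[k],3) for k in ["eef_pos","tcp_rot","ft_force","moment","joints","opening","grip_force"]})
```

```text
{'eef_pos': array([602.489, 174.163, 232.503]), 'tcp_rot': array([3.141, 0.   , 3.127]), 'ft_force': array([-1.028,  0.966,  4.488]), 'moment': array([0.4  , 0.013, 0.056]), 'joints': array([ 0.176,  0.698,  1.7  ,  0.   ,  0.743, -1.38 ]), 'opening': np.float64(0.142), 'grip_force': np.float64(30.0)}
```

Request:
{"api": "move_arm", "payload": {"commands": [[[0, 0, 0], -0.5, -1], [[0, 0, 0], -0.5, -1], [[0, 0, 0], -0.5, -1], [[0, 0, 0], -0.5, -1], [[0, 0, 0], -0.5, -1], [[0, 0, 0], -0.5, -1], [[0, 0, 0], -0.5, -1], [[0, 0, 0], -0.5, -1], [[0, 0, 0], -0.5, -1], [[0, 0, 0], -0.5, -1], [[0, 0, 0], -0.5, -1], [[0, 0, 0], -0.5, -1], [[0, 0, 0], 0, -1], [[0, 0, 0], 0, -1]]}}

```text
t: 17.55
eef_pos: [602.5, 174.1, 232.5]
tcp_rot: [3.141, 0.0, 2.648]
ft_force: [-0.2, 1.3, 5.5]
opening: 0.144
grip_force: 30.0
```

Run:
```python
from h import *
s=env.state(); print({k:np.round(s[k],3) for k in ["eef_pos","tcp_rot","ft_force","moment","opening","grip_force"]})
```

```text
{'eef_pos': array([602.474, 174.121, 232.49 ]), 'tcp_rot': array([3.141, 0.   , 2.648]), 'ft_force': array([-0.165,  1.348,  5.486]), 'moment': array([0.301, 0.104, 0.028]), 'opening': np.float64(0.144), 'grip_force': np.float64(29.999)}
```

Request:
{"api": "move_arm", "payload": {"commands": [[[0, 0, 0], -0.5, -1], [[0, 0, 0], -0.5, -1], [[0, 0, 0], -0.5, -1], [[0, 0, 0], -0.5, -1], [[0, 0, 0], -0.5, -1], [[0, 0, 0], -0.5, -1], [[0, 0, 0], -0.5, -1], [[0, 0, 0], -0.5, -1], [[0, 0, 0], -0.5, -1], [[0, 0, 0], -0.5, -1], [[0, 0, 0], -0.5, -1], [[0, 0, 0], -0.5, -1], [[0, 0, 0], -0.5, -1], [[0, 0, 0], -0.5, -1], [[0, 0, 0], 0, -1], [[0, 0, 0], 0, -1], [[0, 0, 0], 0, -1], [[0, 0, 0], 0, -1], [[0, 0, 0], 0, -1], [[0, 0, 0], 0, -1]]}}

```text
t: 19.22
eef_pos: [602.5, 174.0, 232.5]
tcp_rot: [3.142, -0.0, 2.088]
ft_force: [-1.7, 0.9, 5.9]
opening: 0.146
grip_force: 30.0
```

Run:
```python
from h import *
s=env.state(); print({k:np.round(s[k],3) for k in ["eef_pos","tcp_rot","ft_force","moment","opening","grip_force"]})
w=shot("wrist"); im=w["image"]; cv2.imwrite("pics/w7.png",im[:,:,::-1])
# pointer line in the wrist view at z=69, if visible
m=(im.min(2)>190).astype(np.uint8); 
n,l,st,c=cv2.connectedComponentsWithStats(m)
for i in range(1,n):
    P=atz(w,c[i],69)
    if 15<st[i,4]<3000 and np.hypot(P[0]-602.6,P[1]-174)<60: print(st[i],P.round(1))
t=shot("top")
for r in cut_out("gauge",t)[:4]: print(r["confidence"],r["at"],rect(t,r["region"],12)[0],t["image"][r["region"]].mean(0))
gauge(w,12)
```

```text
{'eef_pos': array([602.45 , 174.016, 232.478]), 'tcp_rot': array([ 3.142, -0.   ,  2.088]), 'ft_force': array([-1.74 ,  0.884,  5.886]), 'moment': array([ 0.167,  0.169, -0.023]), 'opening': np.float64(0.146), 'grip_force': np.float64(30.001)}
[316 194   5   7  33] [586.5 203.   69. ]
[316 219   5  40 200] [596.9 184.6  69. ]
0.91 [351.9, 180.7] ((495.1994934082031, -134.3937530517578), (29.49103355407715, 102.20062255859375), 75.31208038330078) [ 63.38443396 178.64622642 175.68867925]
0.75 [291.2, 154.0] ((566.0643310546875, 36.521366119384766), (30.585025787353516, 66.02559661865234), 86.20690155029297) [145.71174377 151.33451957 151.886121  ]
0.66 [408.2, 220.7] ((382.50750732421875, -267.5099792480469), (29.94934844970703, 98.97483825683594), 52.830665588378906) [123.7264574   67.87219731 164.88116592]
```

The pointer line reads about 61° from home, which is the third stop. The moment is near zero and the grip is 30 N. The gauge's visible part is where it should be. Handing in.

```bash
python3 -c "
from cell import env
print(env.job_done())"
```

```text
the job is handed in; nothing more can be done
None
```

The job is handed in: the gauge is fully home and flat in the throat and released, and the knob stands at the third click (about 1.04 rad) held with 30 N; the hand-in returned no verdict.

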